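# Hold the mating hinge leaf in line for its pin

## Task

The hinge on the jamb block is missing its other half. Of the two loose leaves on the bench pick up the one that mates with it (the one with a single middle knuckle), lower that knuckle into the gap between the jamb's two knuckles until the bores line up for the pin, with the plate level and reaching out from the block's open side, and finish while still holding it there in the gripper: do not let go. Leave the other leaf where it lies.

Things in the scene. Friction and masses are not known exactly. Their poses are not given: they have to be found in the camera images.
- jamb: Fixed grey block on a dark foot plate, 84 mm wide, with half a hinge on its top edge: two steel knuckles (20 mm across, 12 mm wide) and a 24 mm gap between them. Origin: on the bench under the middle of the bore. z up, y along the bore; block reaches 60 mm (foot 94) to +x, only 10 mm to -x, the open side. Block top 63 mm, hinge plate behind the knuckles 75 mm, knuckle tops 85 mm high.
- jamb_bore (a point): Middle of the jamb's 11 mm bore, 75 mm above the bench, midway between its knuckles; axes as jamb. A V cradle in the gap supports a 20 mm barrel with its bore in line, and guides one lowered up to 4 mm off in x. The hinge pin is started in the +y knuckle and sticks out 36 mm to +y, not into the gap.
- single_leaf: The loose leaf that mates. Plain steel plate 58 x 48 x 12 mm lying flat. Origin: its underside, 30 mm from the rear and 28 mm from the front edge, mid-width. +x points to the knuckle end, y is along the bore, z up. Grip it across its 48 mm (sides at y +-24). One middle knuckle, 20 mm across, 20 mm wide, 11 mm bore, joined by a strap 15 mm high. About 0.2 kg.
- single_leaf_bore (a point): Middle of the single leaf's bore axis, 45 mm along +x from its origin and 10 mm above its underside.
- double_leaf: The other loose leaf, which does not fit. Plain steel plate 58 x 48 x 12 mm lying flat. Origin: its underside, 30 mm from the rear and 28 mm from the front edge, mid-width. +x points to the knuckle end, y is along the bore, z up. Grip it across its 48 mm (sides at y +-24). It has two knuckles 12 mm wide with a 24 mm gap between them. To be left alone.

How it is judged (in metres and radians):
On the way:
1. the single-knuckle leaf is lifted clear of the bench in the gripper (height (world z) of single_leaf above 0.03 m and contact force between the fingers and single_leaf above 1 N), for 0.2 s.
At the end, for the whole second after the job is handed in: The single-knuckle leaf is held still in the fingers (more than 2 N), its plate on the jamb's open side and level within 0.12 rad, the middle of its bore within 4 mm of the middle of the jamb's bore and the two bore axes parallel within 0.08 rad; the other leaf is within 20 mm of where it lay (distance between single_leaf_bore and jamb_bore below 0.004 m and angle between the y axis of single_leaf and the y axis of jamb, either way round below 0.08 rad and angle between single_leaf's own z axis and vertical below 0.12 rad and x of single_leaf in the frame of jamb below -0.03 m and contact force between the fingers and single_leaf above 2 N and linear speed of single_leaf below 0.01 m/s and distance of double_leaf from where it was at the start of the episode below 0.02 m); the arm keeps its last pose, push and grip.
It fails at once if the other leaf is moved out of its place (distance of double_leaf from where it was at the start of the episode above 0.03 m).
It also fails if it takes over 42 s, if anything falls off the work surface, if the arm or the gripper's body presses on something with over 40 N, if the wrist force passes 120 N, or if a joint passes its speed limit or range.

## Robot

A 6-joint arm with a two-finger parallel gripper is mounted at the origin on a cart in front of the work surface, level with it; the furniture and walls round the work are solid. World frame = base frame: x ahead of the robot, y to its left, z up, the work surface at z = 0. Lengths are in mm, angles in degrees, forces in N, time in s.
With the tool pointing down it reaches from about 250 to 800 mm from the base axis. Payload 3.9 kg.
Tool frame: the origin (TCP) lies at the very end of the fingers, on their centre line; the grasp point (between the pads) lies 19 mm behind it; z points along the fingers, y is the line along which they close (so a half turn about z gives the same grasp; the last joint's range is limited). The gripper opens to 85 mm and grips with 20 to 120 N. Pads are 22 mm wide; open, the fingers measure 114 mm over their backs; the gripper's body (76 mm by 85 mm) begins 54 mm behind the grasp point. The pads swing forward as they close: fully open they stand 13 mm farther back than shut.
Start: joints at [-75.401, 14.897, -7.913, 67.191, 0, 90], TCP at [132.323, -508.041, 231.304] pointing down, gripper open.
Joint ranges: [-159.42, 159.42], [-47.68, 98.78], [-73.54, 78.23], [-108.79, 121.32], [-90, 84.71], [-180, 180]. Speed limits (degrees/s): [147.25, 147.25, 180, 180, 180, 180].

## Interface

Orientations are given as [roll, pitch, yaw] about the fixed x, y, z axes, in that order (R = Rz(yaw) Ry(pitch) Rx(roll)).
In Python, from rig import robot gives the robot as it stands.
- The arm moves only by the tool step_arm, never from a script. Its argument "deltas" is a list of rows, each an object with "slide": the shift along the tool's x, y, z each as a share of 0.03 m, from -1 to 1, a list of three; "turn": the turn, a rotation vector about the tool's x, y, z each as a share of 90 degrees, from -1 to 1, a list of three; "grip": the opening in per cent of the stroke, from 0 (shut) to 100 (fully open). A call has 1 to 10 rows; each row shifts and turns the commanded pose from where the row before left it, along the tool's axes as they then stand; what a row does not reach is not made up. A row lasts 1/8 s, in which the tool goes at most 62.5 mm and 10.7 degrees, less where a joint would pass 70% of its speed; a pose out of reach is approached as far as the arm can. A call with a number of a shift or a turn outside -1 to 1 is refused whole. A call with a gripper value outside its range is refused whole. The fingers move at their own pace and stop on an object; "squeeze" is the grip in N (left out, the last holds). Time passes only in rows, so rows that do not move let the fingers close. It gives the time, the measured TCP pose, the force, the opening and the grip force at its end, in the units of the state.
- robot.state(): the state, without advancing time (a new reading comes with each control period).
- robot.get_image(name): name is "scene" or "top" or "wrist"; returns a dict with "color" (420x560x3 uint8, red, green, blue), "depth" (420x560 float32, mm along the optical axis (not along the pixel's ray), 0 where there is no reading), "vertical_fov" (degrees; the focal length in pixels is half the picture's height over the tangent of half this angle, whatever the lens; pixels are square), "cx", "cy" (the principal point, pixels), "R" (3x3) and "t" (3): a world point X has camera coordinates R X + t. Camera axes: x right, y down, z forward; pixel columns grow to the right and rows downward; lengths in mm; the calibration is good to about 2 mm. The wrist camera is an equidistant fisheye: a pixel r from the principal point sees the ray r / f radians off the axis. A picture is of the moment at which its call begins.
- robot.finish_job(): hands the job in; it is judged then, once.
The state is a dict: "clock": time; "q": joint angles; "joint_velocities": joint speeds; "joint_efforts": joint torques, N m; "eef_pos": TCP position; "ee_rot": TCP orientation; "wrist_force": force on the tool from outside, world axes, zero at the start; "wrist_torque": the same for the moment, N m; "grip_width": finger opening in mm; "grasp_force": force on a finger pad.
Only numpy, scipy, OpenCV 4.12 (cv2) and the standard library are available. Lean on these libraries where they do the work, as an engineer would, in place of code of your own. Each camera call takes 0.05 s, during which the arm holds its last target. There are 200 camera calls.

## Working session

There is one attempt and no reset: what is moved stays moved. The work goes in short steps, Python scripts to look and compute and a tool call to move; the robot and the scene stay as the last step left them, time stands still between calls to the robot, and variables do not carry over. Pictures are saved under pics/ and viewed, at most 10 in all, crops included, and the job is handed in when it is done.

Besides the shell and the picture viewer there is one more tool, called after "Emit:" as name(argument=value, ...), one argument or row to a line, values as JSON. step_arm: Moves the arm, as the interface text tells. Shift numbers are shares of 0.03 m and turn numbers shares of 90 degrees, none past 1 either way. Its arguments: {"type":"object","properties":{"deltas":{"type":"array","items":{"type":"object","properties":{"slide":{"type":"array","items":{"type":"number"}},"turn":{"type":"array","items":{"type":"number"}},"grip":{"type":"number"}}}},"squeeze":{"type":"number"}},"required":["deltas"]}

```bash
mkdir -p pics; ls; cat > h.py <<'E'
from rig import robot
import numpy as np, cv2
def grab(name,tag):
    im=robot.get_image(name); cv2.imwrite(f'pics/{tag}.png',im['color'][:,:,::-1]); np.save(f'pics/{tag}.npy',im,allow_pickle=True); return im
def load(tag): return np.load(f'pics/{tag}.npy',allow_pickle=True).item()
def cloud(im):
    d=im['depth']; h,w=d.shape; f=h/2/np.tan(np.radians(im['vertical_fov'])/2)
    v,u=np.mgrid[:h,:w]; P=np.stack([(u-im['cx'])/f*d,(v-im['cy'])/f*d,d],-1)
    return (P-im['t'])@np.array(im['R'])
E
python3 - <<'E'
from h import *
a=grab('top','top0'); b=grab('scene','scene0')
for i in (a,b): print(i['R'],i['t'],i['vertical_fov'],i['cx'],i['cy'])
cv2.imwrite('pics/both.png',cv2.resize(np.vstack([a['color'],b['color']])[:,:,::-1],None,fx=.7,fy=.7))
print(robot.state())
E
```

```text
pics
[[ 0.01703607 -0.99943601 -0.02893862]
 [-0.98982031 -0.01276784 -0.14174884]
 [ 0.14129941  0.03105887 -0.98947957]] [-214.62490058  530.5504334   859.31144757] 46.515817899306555 281.75476503595127 206.9202777302508
[[ 0.85610711 -0.51677496 -0.00492459]
 [-0.40010888 -0.65674266 -0.63921981]
 [ 0.32709861  0.549211   -0.76900831]] [-579.25295396  107.11561257  859.79485876] 48.315899380399664 276.86265473728855 204.73004397445305
{'clock': 0.1, 'q': array([-7.54017215e+01,  1.49325554e+01, -7.97697530e+00,  6.71912755e+01,
       -4.83841269e-04,  9.00012112e+01]), 'joint_velocities': array([ 0.01903413, -0.08987704,  0.17448403,  0.02246331,  0.08805749,
       -0.08248023]), 'joint_efforts': array([ 3.25658057e-04, -4.06508660e+01,  2.54527795e+01,  1.00937515e-02,
       -1.78976347e-04, -1.69354280e-06]), 'eef_pos': array([ 132.16540422, -507.46403928,  230.55197547]), 'ee_rot': array([-1.79899194e+02,  4.85971538e-04,  1.45970682e+01]), 'wrist_force': array([-0.58113357, -0.24692785, -0.17844394]), 'wrist_torque': array([-0.00189654,  0.00279447,  0.00957639]), 'grasp_force': 0.0, 'grip_width': 85.34318973861355}
```

View pics/top0.png

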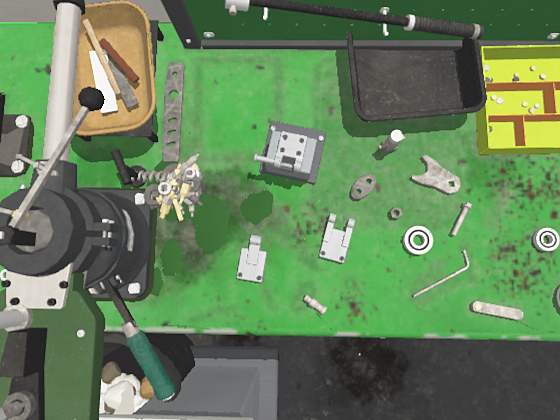

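The top view shows the single leaf at about (252,260) with its knuckle up-image, the double leaf at (337,240), and the jamb at (293,155) with its pin sticking out left. The jamb's open side faces down-image. I'll measure these from depth.

```bash
python3 - <<'E'
from h import *
im=load('top0'); P=cloud(im); c=im['color']
def rect(u0,u1,v0,v1,z0,z1,tag):
    S=np.zeros(P.shape[:2],bool); S[v0:v1,u0:u1]=1
    hsv=cv2.cvtColor(c,cv2.COLOR_RGB2HSV)
    m=S&(P[...,2]>z0)&(P[...,2]<z1)&(hsv[...,1]<70)
    pts=P[m]; r=cv2.minAreaRect(pts[:,:2].astype(np.float32))
    print(tag,m.sum(),'c',np.round(r[0],1),'size',np.round(r[1],1),'ang',round(r[2],2),'mean',pts.mean(0).round(1))
    return pts
print('bench z',np.median(P[280:300,200:230,2]))
rect(230,275,230,290,5,30,'single')
rect(315,360,208,270,5,30,'double')
rect(255,330,118,190,55,69,'block')
rect(255,330,118,190,70,95,'hinge')
rect(255,330,118,190,55,95,'all')
b=cv2.resize(c[115:195,230:340],None,fx=5,fy=5,interpolation=cv2.INTER_CUBIC)
a=cv2.resize(c[225:295,230:285],None,fx=5,fy=5,interpolation=cv2.INTER_CUBIC)
o=np.zeros((400,550+275,3),np.uint8); o[:,:550]=b; o[:350,550:]=a
cv2.imwrite('pics/crop0.png',cv2.resize(o[:,:,::-1],(790,383)))
E
```

```text
bench z -1.266071340334796
single 966 c [ 442.6 -152.6] size [47.9 84.8] ang 81.57 mean [ 436. -152.   12.]
double 992 c [ 481.8 -308.2] size [48.  84.1] ang 75.77 mean [ 476.4 -306.8   11.9]
block 805 c [ 629.5 -220.7] size [84.  70.4] ang 78.37 mean [ 626.8 -223.6   62.2]
hinge 954 c [ 632.9 -203.7] size [82.9 68.4] ang 78.05 mean [ 630.  -216.1   75.4]
all 1772 c [ 631.2 -212.4] size [100.9  70.4] ang 78.37 mean [ 628.5 -219.5   69.3]
```

View pics/crop0.png

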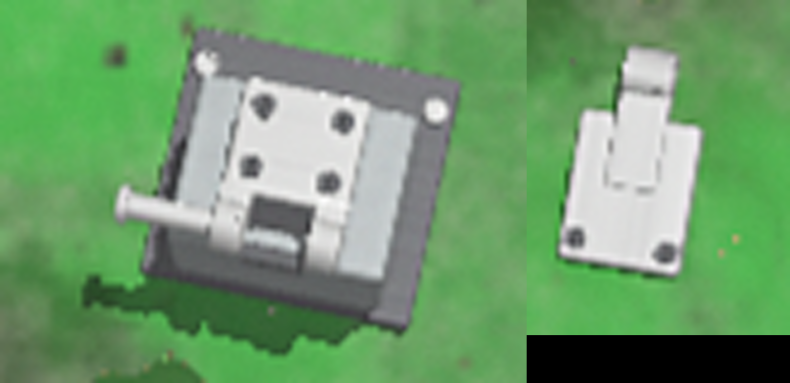

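Emit:
step_arm(
  deltas=[
    {"slide": [0.97,-0.694,0],"turn": [0,0,0],"grip": 100},
    {"slide": [0.97,-0.694,0],"turn": [0,0,0],"grip": 100},
    {"slide": [0.97,-0.694,0],"turn": [0,0,0],"grip": 100},
    {"slide": [0.97,-0.694,0],"turn": [0,0,0],"grip": 100},
    {"slide": [0.97,-0.694,0],"turn": [0,0,0],"grip": 100},
    {"slide": [0.97,-0.694,0],"turn": [0,0,0],"grip": 100},
    {"slide": [0.97,-0.694,0],"turn": [0,0,0],"grip": 100},
    {"slide": [0.97,-0.694,0],"turn": [0,0,0],"grip": 100},
    {"slide": [0.97,-0.694,0],"turn": [0,0,0],"grip": 100},
    {"slide": [0.97,-0.694,0],"turn": [0,0,0],"grip": 100},
  ],
  squeeze=60,
)

```text
clock: 1.35
eef_pos: [361.8, -232.1, 231.0]
ee_rot: [-180.0, 0.0, 14.6]
wrist_force: [0.6, -0.0, 0.4]
grip_width: 85.5
grasp_force: 0.0
```

Emit:
step_arm(
  deltas=[
    {"slide": [0.97,-0.694,0],"turn": [0,0,0],"grip": 100},
    {"slide": [0.97,-0.694,0],"turn": [0,0,0],"grip": 100},
    {"slide": [0.97,-0.694,0],"turn": [0,0,0],"grip": 100},
    {"slide": [0,0,0.9],"turn": [0,0,0.085],"grip": 100},
    {"slide": [0,0,0.9],"turn": [0,0,0.085],"grip": 100},
    {"slide": [0,0,0.9],"turn": [0,0,0.085],"grip": 100},
    {"slide": [0,0,0],"turn": [0,0,0],"grip": 100},
    {"slide": [0,0,0],"turn": [0,0,0],"grip": 100},
  ],
)

```text
clock: 2.35
eef_pos: [430.5, -150.9, 150.9]
ee_rot: [180.0, -0.0, -8.3]
wrist_force: [0.3, -0.6, 0.5]
grip_width: 85.4
grasp_force: 0.0
```

```bash
python3 - <<'E'
from h import *
im=grab('wrist','w1'); s=robot.state(); print(s['clock'],s['eef_pos'],s['ee_rot'],s['wrist_force'])
print(im['R'],im['t'],im['vertical_fov'],im['cx'],im['cy'])
E
```

```text
2.4 [ 430.95128644 -151.08347388  151.33531235] [ 1.79981865e+02 -9.49975372e-02 -8.27310423e+00] [-0.73334445 -0.31564885 -0.58208786]
[[-1.42118282e-01 -9.89849610e-01 -3.79225770e-04]
 [-9.34972307e-01  1.34113427e-01  3.28390582e-01]
 [-3.25006430e-01  4.70248709e-02 -9.44541943e-01]] [-89.1650679  406.0086465  452.01930597] 65.70646984690485 277.3228419204163 209.06617022405348
```

View pics/w1.png

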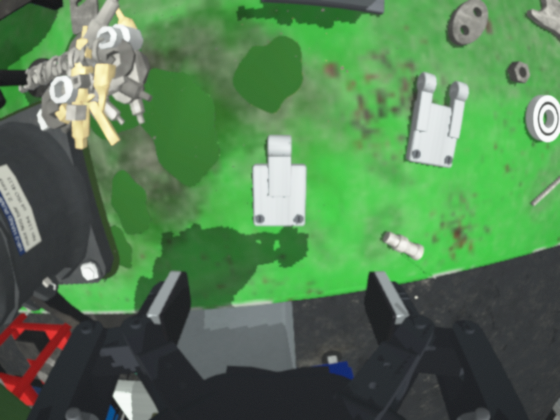

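The wrist view shows the single leaf centred between the fingers: plate (253–306, 165–225), knuckle at (279,143). I'll refine its pose with this view.

```bash
cat >> h.py <<'E'
def fcloud(im):
    d=im['depth']; h,w=d.shape; f=h/2/np.tan(np.radians(im['vertical_fov'])/2)
    v,u=np.mgrid[:h,:w]; x=u-im['cx']; y=v-im['cy']; r=np.hypot(x,y)+1e-9; k=np.tan(r/f)/r
    return (np.stack([x*k*d,y*k*d,d],-1)-im['t'])@np.array(im['R'])
E
python3 - <<'E'
from h import *
im=load('w1'); P=fcloud(im); hsv=cv2.cvtColor(im['color'],cv2.COLOR_RGB2HSV)
S=np.zeros(P.shape[:2],bool); S[120:235,240:320]=1
m=S&(P[...,2]>6)&(P[...,2]<30)&(hsv[...,1]<70)
Q=P[m]; r=cv2.minAreaRect(Q[:,:2].astype(np.float32)); print(m.sum(),r,np.median(Q[:,2]),np.median(P[150:200,200:230,2]))
E
```

```text
3902 ((441.5569152832031, -155.22967529296875), (48.09763717651367, 85.12347412109375), 81.71542358398438) 12.74078511794923 0.05023286000625249
```

Emit:
step_arm(
  deltas=[
    {"slide": [-0.03,0.04,1],"turn": [0,0,0],"grip": 100},
    {"slide": [0,0,1],"turn": [0,0,0],"grip": 100},
    {"slide": [0,0,1],"turn": [0,0,0],"grip": 100},
    {"slide": [0,0,1],"turn": [0,0,0],"grip": 100},
    {"slide": [0,0,0.6],"turn": [0,0,0],"grip": 100},
    {"slide": [0,0,0.35],"turn": [0,0,0],"grip": 100},
    {"slide": [0,0,0],"turn": [0,0,0],"grip": 70},
    {"slide": [0,0,0],"turn": [0,0,0],"grip": 60},
    {"slide": [0,0,0],"turn": [0,0,0],"grip": 40},
    {"slide": [0,0,0],"turn": [0,0,0],"grip": 40},
  ],
  squeeze=60,
)

```text
clock: 3.65
eef_pos: [430.1, -152.3, 3.2]
ee_rot: [180.0, -0.1, -8.3]
wrist_force: [-1.2, 0.7, 5.3]
grip_width: 45.9
grasp_force: 61.1
```

Emit:
step_arm(
  deltas=[
    {"slide": [0,0,0],"turn": [0,0,0],"grip": 40},
    {"slide": [0,0,0],"turn": [0,0,0],"grip": 30},
    {"slide": [0,0,0],"turn": [0,0,0],"grip": 30},
    {"slide": [0,0,0],"turn": [0,0,0],"grip": 30},
  ],
)

```text
clock: 4.15
eef_pos: [430.1, -152.3, 3.2]
ee_rot: [180.0, -0.1, -8.3]
wrist_force: [-1.6, 0.5, 4.6]
grip_width: 45.9
grasp_force: 61.1
```

Emit:
step_arm(
  deltas=[
    {"slide": [0,0,-0.5],"turn": [0,0,0],"grip": 30},
    {"slide": [0,0,-1],"turn": [0,0,0],"grip": 30},
    {"slide": [0,0,-1],"turn": [0,0,0],"grip": 30},
    {"slide": [0,0,-1],"turn": [0,0,0.037],"grip": 30},
    {"slide": [0.91,0.225,0],"turn": [0,0,0],"grip": 30},
    {"slide": [0.91,0.225,0],"turn": [0,0,0],"grip": 30},
    {"slide": [0.91,0.225,0],"turn": [0,0,0],"grip": 30},
    {"slide": [0.91,0.225,0],"turn": [0,0,0],"grip": 30},
    {"slide": [0,0,0],"turn": [0,0,0],"grip": 30},
    {"slide": [0,0,0],"turn": [0,0,0],"grip": 30},
  ],
)

```text
clock: 5.4
eef_pos: [529.6, -200.0, 106.7]
ee_rot: [-180.0, 0.1, -11.7]
wrist_force: [-0.7, -0.9, -0.7]
grip_width: 45.8
grasp_force: 62.3
```

```bash
python3 - <<'E'
from h import *
im=grab('wrist','w2'); s=robot.state(); print(s['clock'],s['eef_pos'],s['ee_rot'],s['wrist_force'],s['grasp_force'])
P=fcloud(im); z=P[...,2]; 
print(np.round(z[100:340:10,200:360:10]).astype(int))
E
```

```text
5.45 [ 529.39855307 -199.86603327  106.75040744] [-1.79983468e+02  8.66143881e-02 -1.16752338e+01] [ 0.39892767 -0.18569075 -2.23730789] 62.299132347106934
[[  0  62  63  63  81  82  69  67  68  68  67  81  81  62  63  63]
 [ 78  79  80  79  85  85  63  63  63  63  63  84  86  62  63  62]
 [ 79  79  80  77  84  84  66  66  66  67  65  84  83  62  63  62]
 [  1   1   1  -1  82  79  65  66  65  64  65  79  80   0   0   1]
 [  1   0   0   0   0   1   1   0   0  -1   0  -1   1   0  -1  -1]
 [ -1   1  -1   0   0   0   0   0   1   1   1   0   0   0   0  -1]
 [  0   1  -1   1  -1   0   0  -1  -1   0  -1   0   0   0   0   0]
 [  0  -1   1   0   1   0  -1   0   0   0   0  -1   0  -1   0   0]
 [  0   0   1   0   1   0 119 119 120 120 120   0   0   0  -1  -1]
 [  1   1   0   1   0   2 121 122 122 123 122   1   0   0   0   0]
 [  1   1   1   0   1   1 123 123 124 123 124   0   0   0   1   0]
 [  1   0   1   2   1   1 122 122 123 123 122   0  -1   1   1   0]
 [  0   1   0   0   1   1 118 118 119 117 117  -1   0  -1   0  -1]
 [  0  -1   0 114 114 114 119 118 119 118 117 114 113   1   0   0]
 [ -1   0   1 116 116 116 118 118 119 119 115 115 114  -1   0   0]
 [  1   0  -1 115 116 115 119 118 119 118 116 115 116   0   0   1]
 [  0  -1   0 116 116 116 118 118 119 119 115 116 116   0   0   0]
 [  0   0 121 116 117 115 119 118 119 119 114 116 116 122 121   1]
 [124 132 130 116 115 116 118 119 249 119 116 116 114 132 131 126]
 [134 138 139 117 116 115 116 116 116 115 115 116 115 132 138 133]
 [140 145 144 119 117 117 116 117 116 116 115 115 116 133 146 146]
 [155 153 144 123 116 115 115 115 116 115 115 116 116 135 147 155]
 [160 159 147  -1 118 116 116 116 116 115 114 117 116 139 151 159]
 [165 165 147   1   1   0   1   1   0   0   0   0   0 140 166 166]]
```

View pics/w2.png

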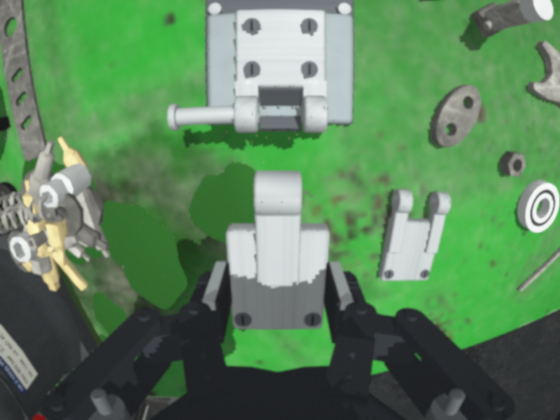

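The wrist view shows the leaf held level, its knuckle at (278,192), and the jamb knuckles at (246,113) and (315,113) with the gap centred near column 281. I'll measure both in tool axes.

```bash
python3 - <<'E'
from h import *
from scipy.spatial.transform import Rotation as R
im=load('w2'); P=fcloud(im)
yaw=np.radians(-11.67); p=np.array([529.4,-199.9])
ex=np.array([np.cos(yaw),np.sin(yaw)]); ey=np.array([np.sin(yaw),-np.cos(yaw)])
T=np.stack([(P[...,:2]-p)@ex,(P[...,:2]-p)@ey,P[...,2]],-1)
v,u=np.mgrid[:420,:560]
def q(m,n):
    t=T[m]; r=cv2.minAreaRect(t[:,:2].astype(np.float32)); 
    print(n,m.sum(),'lo',np.percentile(t,1,0).round(1),'hi',np.percentile(t,99,0).round(1),'rect',np.round(r[0],1),np.round(r[1],1),round(r[2],2))
z=T[...,2]
q((v>165)&(v<222)&(u>245)&(u<310)&(z>108)&(z<130),'leafknuckle')
q((v>222)&(v<335)&(u>229)&(u<328)&(z>112)&(z<122)&(T[...,0]>-40),'plate')
f=(v<140)
q(f&(u>200)&(u<360)&(z>55)&(z<65.5)&(v<128),'block')
q(f&(u>225)&(u<262)&(z>72)&(v>94),'knL')
q(f&(u>298)&(u<330)&(z>72)&(v>94),'knR')
hp=f&(u>233)&(u<327)&(z>72)&(z<78)&(v<86); q(hp,'hingeplate')
q(f&(u>233)&(u<327)&(z>72),'hinge all')
# knuckle crest: fit from z profile
for a,b in((225,262),(298,330)):
    m=f&(u>a)&(u<b)&(z>81)&(v>94); t=T[m]; print('crest x',t[:,0].mean().round(1), t[:,2].max().round(1))
m=(v>165)&(v<222)&(u>245)&(u<310)&(z>122); print('leaf crest',T[m].mean(0).round(1))
m=(z>55)&(z<68)&(u>268)&(u<294)&(v<132); 
E
```

```text
leafknuckle 2405 lo [ 33.6  -8.5 113.8] hi [ 54.7  10.8 124.1] rect [44.1  1.1] [19.8 21.9] 89.82
plate 9931 lo [-28.4 -21.5 113.6] hi [ 31.9  24.1 119.5] rect [1.4 1.1] [48.2 63.2] 89.81
block 6092 lo [ 73.2 -38.7  60.5] hi [136.3  43.6  65.2] rect [104.8   2.5] [84.6 66.2] 89.81
knL 1021 lo [ 68.3 -25.7  74.2] hi [87.6 -9.2 86.5] rect [ 77.8 -12.7] [19.4 27.3] 1.1
knR 886 lo [68.3 14.2 73.1] hi [87.7 26.2 86.1] rect [77.6 14. ] [25.5 20. ] 88.64
hingeplate 6912 lo [ 93.  -20.8  73.1] hi [134.9  25.9  76.9] rect [114.4   2.4] [48.1 43.3] 89.78
hinge all 9409 lo [ 69.7 -20.9  72.6] hi [134.7  25.7  85.6] rect [101.9   2.5] [48.2 68.1] 89.93
crest x 77.9 249.2
crest x 77.9 249.2
leaf crest [ 45.7   1.1 124.3]
```

Emit:
step_arm(
  deltas=[
    {"slide": [0.545,0.047,0],"turn": [0,0,0],"grip": 30},
    {"slide": [0.545,0,0],"turn": [0,0,0],"grip": 30},
    {"slide": [0,0,0.3],"turn": [0,0,0],"grip": 30},
    {"slide": [0,0,0.2],"turn": [0,0,0],"grip": 30},
    {"slide": [0,0,0],"turn": [0,0,0],"grip": 30},
    {"slide": [0,0,0],"turn": [0,0,0],"grip": 30},
  ],
)

```text
clock: 6.2
eef_pos: [561.7, -208.2, 91.7]
ee_rot: [-180.0, 0.0, -11.7]
wrist_force: [0.4, 0.7, -1.8]
grip_width: 46.0
grasp_force: 62.3
```

```bash
python3 - <<'E'
from h import *
im=grab('wrist','w3'); s=robot.state(); print(s['clock'],s['eef_pos'],s['ee_rot'],s['wrist_force'],s['grasp_force'])
c=cv2.resize(im['color'][90:250,190:370],None,fx=3,fy=3,interpolation=cv2.INTER_CUBIC); cv2.imwrite('pics/w3c.png',c[:,:,::-1])
P=fcloud(im); yaw=np.radians(s['ee_rot'][2]); p=s['eef_pos'][:2]
ex=np.array([np.cos(yaw),np.sin(yaw)]); ey=np.array([np.sin(yaw),-np.cos(yaw)])
X=(P[...,:2]-p)@ex; Y=(P[...,:2]-p)@ey; z=P[...,2]
for n,m in (('leaf',(z>100)&(z<115)&(X>36)&(X<58)&(abs(Y)<15)),('hinge',(z>72)&(z<77.5)&(X>60)&(X<110)&(abs(Y)<30)),('kn',(z>78)&(z<88)&(X>25)&(X<58)&(abs(Y)<30))):
    print(n,m.sum(),np.percentile(X[m],[1,99]).round(1),np.percentile(Y[m],[1,99]).round(1),X[m].mean().round(1))
E
```

```text
6.25 [ 562.04097157 -208.34303843   91.95540958] [ 1.79999961e+02  2.41369798e-03 -1.16848407e+01] [-0.61422896 -0.46491792 -2.05111767] 62.29690074920654
leaf 2027 [36.4 53.8] [-8.6 10.6] 46.3
hinge 8171 [ 60.5 101.3] [-22.5  24.1] 81.0
kn 1951 [35.2 53.2] [-29.4  24.3] 45.1
```

View pics/w3c.png

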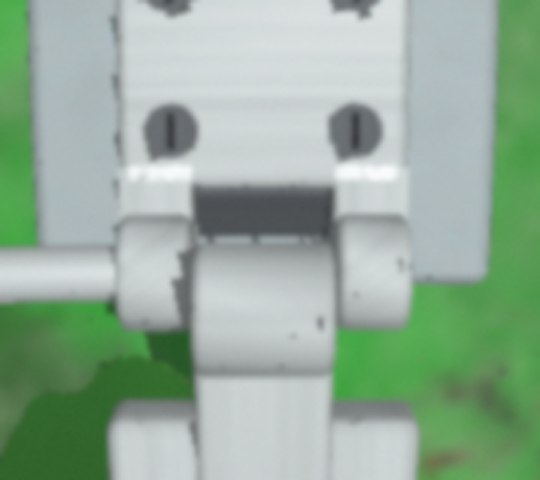

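The leaf knuckle (crop column 265) sits centred over the gap (265), and the x position also agrees. Lowering slowly.

Emit:
step_arm(
  deltas=[
    {"slide": [0,0,0.2],"turn": [0,0,0],"grip": 30},
    {"slide": [0,0,0.2],"turn": [0,0,0],"grip": 30},
    {"slide": [0,0,0.1],"turn": [0,0,0],"grip": 30},
    {"slide": [0,0,0],"turn": [0,0,0],"grip": 30},
  ],
)

```text
clock: 6.75
eef_pos: [562.0, -208.3, 76.3]
ee_rot: [-180.0, 0.1, -11.7]
wrist_force: [0.1, 0.3, -2.1]
grip_width: 46.0
grasp_force: 62.3
```

Emit:
step_arm(
  deltas=[
    {"slide": [0,0,0.1],"turn": [0,0,0],"grip": 30},
    {"slide": [0,0,0.08],"turn": [0,0,0],"grip": 30},
    {"slide": [0,0,0.05],"turn": [0,0,0],"grip": 30},
    {"slide": [0,0,0],"turn": [0,0,0],"grip": 30},
    {"slide": [0,0,0],"turn": [0,0,0],"grip": 30},
  ],
)

```text
clock: 7.38
eef_pos: [562.4, -208.4, 70.0]
ee_rot: [180.0, -0.0, -11.7]
wrist_force: [-0.6, -0.4, -1.8]
grip_width: 45.9
grasp_force: 62.3
```

No contact yet, about 2 mm left.

Emit:
step_arm(
  deltas=[
    {"slide": [0,0,0.04],"turn": [0,0,0],"grip": 30},
    {"slide": [0,0,0.02],"turn": [0,0,0],"grip": 30},
    {"slide": [0,0,0],"turn": [0,0,0],"grip": 30},
    {"slide": [0,0,0],"turn": [0,0,0],"grip": 30},
  ],
)

```text
clock: 7.88
eef_pos: [562.5, -208.4, 68.4]
ee_rot: [180.0, -0.0, -11.7]
wrist_force: [-1.2, 1.2, 1.0]
grip_width: 45.9
grasp_force: 62.6
```

```bash
python3 - <<'E'
from h import *
im=grab('wrist','w4'); s=robot.state(); print(s['clock'],s['eef_pos'],s['ee_rot'],s['wrist_force'],s['grasp_force'])
c=cv2.resize(im['color'][90:250,190:370],None,fx=3,fy=3,interpolation=cv2.INTER_CUBIC); cv2.imwrite('pics/w4c.png',c[:,:,::-1])
P=fcloud(im); yaw=np.radians(s['ee_rot'][2]); p=s['eef_pos'][:2]
ex=np.array([np.cos(yaw),np.sin(yaw)]); ey=np.array([np.sin(yaw),-np.cos(yaw)])
X=(P[...,:2]-p)@ex; Y=(P[...,:2]-p)@ey; z=P[...,2]
for n,a,b in(('L',-22,-14),('leaf',-7,9),('R',16,23)):
    m=(X>36)&(X<54)&(Y>a)&(Y<b)&(z>70)&(z<95); t=z[m]; x=X[m]
    k=np.polyfit(x,t,2); xc=-k[1]/2/k[0]; print(n,m.sum(),'crest x',xc.round(2),'z',np.polyval(k,xc).round(2))
m=(X>-25)&(X<25)&(abs(Y)>12)&(abs(Y)<20)&(z>65)&(z<90); print('plate slope',np.polyfit(X[m],z[m],1))
E
```

```text
7.925 [ 562.51101934 -208.42088604   68.3877609 ] [ 1.79997010e+02 -2.78373928e-02 -1.16815633e+01] [-0.02172482 -0.05140537  2.62471796] 62.63489127159119
L 840 crest x 43.3 z 85.27
leaf 1740 crest x 44.22 z 86.29
R 736 crest x 43.51 z 85.26
plate slope [6.03632964e-03 7.73106671e+01]
```

View pics/w4c.png

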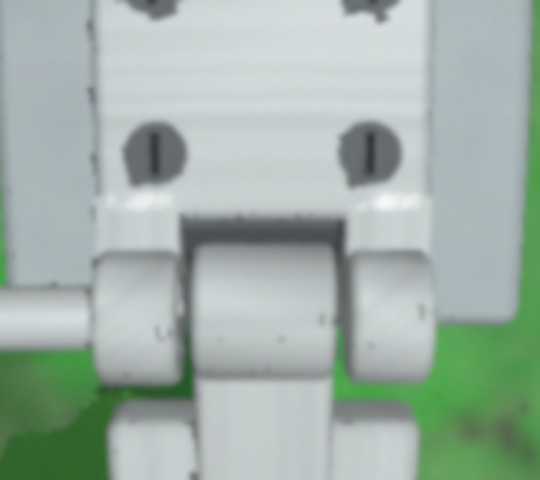

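The knuckle sits in the gap, about 1 mm high and 0.8 mm too far in. One small correction.

Emit:
step_arm(
  deltas=[
    {"slide": [-0.027,0,0],"turn": [0,0,0],"grip": 30},
    {"slide": [0,0,0.027],"turn": [0,0,0],"grip": 30},
    {"slide": [0,0,0],"turn": [0,0,0],"grip": 30},
    {"slide": [0,0,0],"turn": [0,0,0],"grip": 30},
    {"slide": [0,0,0],"turn": [0,0,0],"grip": 30},
  ],
)

```text
clock: 8.55
eef_pos: [561.5, -208.2, 67.4]
ee_rot: [180.0, 0.0, -11.7]
wrist_force: [-1.2, -0.2, 2.7]
grip_width: 45.8
grasp_force: 62.7
```

```bash
python3 - <<'E'
from h import *
im=grab('wrist','w5'); s=robot.state(); print(s['clock'],s['eef_pos'],s['ee_rot'],s['wrist_force'],s['grasp_force'])
P=fcloud(im); yaw=np.radians(s['ee_rot'][2]); p=s['eef_pos'][:2]
ex=np.array([np.cos(yaw),np.sin(yaw)]); ey=np.array([np.sin(yaw),-np.cos(yaw)])
X=(P[...,:2]-p)@ex; Y=(P[...,:2]-p)@ey; z=P[...,2]
for n,a,b in(('L',-22,-14),('leaf',-7,9),('R',16,23)):
    m=(X>36)&(X<54)&(Y>a)&(Y<b)&(z>70)&(z<95); t=z[m]; x=X[m]
    k=np.polyfit(x,t,2); xc=-k[1]/2/k[0]; print(n,'crest x',xc.round(2),'z',np.polyval(k,xc).round(2))
if np.linalg.norm(s['wrist_force'])<25 and s['grasp_force']>20: print(robot.finish_job())
E
```

```text
8.6 [ 561.50290389 -208.24653632   67.34675356] [ 1.79996148e+02  2.06593551e-03 -1.16845278e+01] [-1.87229924 -0.02885492  2.0133665 ] 62.738059759140015
L crest x 44.35 z 85.1
leaf crest x 44.31 z 85.11
R crest x 44.47 z 85.11
the job is handed in; nothing more can be done
None
```

I handed the job in at 8.6 s on the robot's clock: the single-knuckle leaf is seated in the jamb's gap and still held with about 63 N, its knuckle within about 0.2 mm of the jamb's knuckles in x and z by the last wrist view, the plate level, and the other leaf not touched; no verdict came back.

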